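Open the handle-free tool chest by its touch latch and fetch the trimming tool

ROBOT

A 6-joint arm with a two-finger parallel gripper is mounted at the origin on the work surface. World frame = base frame: x ahead of the robot, y to its left, z up, the work surface at z = 0. Lengths are in m, angles in rad, forces in N, time in s.
With the tool pointing down it reaches from about 0.375 to 0.975 m from the base axis. Payload 3.8 kg.
Tool frame: the origin (TCP) lies midway between the tips of the shut fingers; the grasp point (between the pads) lies 19 mm behind it; z points along the fingers, y is the line along which they close (so a half turn about z gives the same grasp; the last joint's range is limited). The gripper opens to 88 mm and grips with 3 to 60 N. Pads are 18 mm wide; open, the fingers measure 123 mm over their backs; the gripper's body (75 mm by 187 mm) begins 45 mm behind the grasp point.
Start: joints at [-1.202, 0.264, 1.604, -0, 1.274, -0.037], TCP at [0.266, -0.62, 0.239] pointing down, gripper open.
Joint ranges: [-2.63, 2.63], [-0.94, 2.18], [0.31, 2.57], [-1.31, 4.45], [0, 2.66], [-2.55, 2.55]. Speed limits (rad/s): [2.57, 2.57, 3.14, 3.14, 3.14, 3.14].

INTERFACE

Orientations are given as a unit quaternion [x, y, z, w].
In Python, from station import env gives the robot as it stands. The module is installed in compiled form; this text tells all that it offers.
- The arm moves only by the tool carry_out, never from a script. Its argument "moves" is a list of rows, each a list of 7 numbers: the shift along the tool's x, y, z in mm, then the turn, a rotation vector about the tool's x, y, z in rad, then the closure in counts, from 0 (fully open) to 255 (shut). A call has 1 to 10 rows; each row is the pose to reach, as a shift and turn from the pose commanded when the call began, along the tool's axes at that moment; what a row does not reach only later rows make up. A row lasts 1/10 s, in which the tool goes at most 50 mm and 8.59 degrees, less where a joint would pass 70% of its speed; a pose out of reach is approached as far as the arm can. A call with a gripper value outside its range is refused whole. The fingers move at their own pace and stop on an object; the grip force is fixed at half the most. Time passes only in rows, so rows that repeat a pose let the fingers close. It gives the time, the measured TCP pose, the force, the opening and the grip force at its end, in the units of the state.
- env.get_state(): the state, without advancing time (a new reading comes with each control period).
- env.get_image(name): name is "scene" or "top" or "wrist"; returns the picture (480x640x3 uint8, red, green, blue); there is no depth.
- env.calibration(name): a dict with "fx", "fy", "cx", "cy" (pixels), "rvec" (rotation vector, rad) and "tvec" (3), from world to camera coordinates, as OpenCV has them. Camera axes: x right, y down, z forward; pixel columns grow to the right and rows downward; lengths in m; the calibration is good to about 2 mm. The wrist camera is an equidistant fisheye: a pixel r from the principal point sees the ray r / f radians off the axis. A picture is of the moment at which its call begins: read the wrist's pose just before it. calibration takes no time and is no camera call; for the wrist camera it gives the pose at the moment of the call.
- env.job_done(): hands the job in; it is judged then, once.
The state is a dict: "t": time; "joint_pos": joint angles; "joint_velocities": joint speeds; "joint_torque": joint torques, N m; "ee_pos": TCP position; "tool_rot": TCP orientation; "wrist_force": force on the tool from outside, world axes, zero at the start; "moment": the same for the moment, N m; "width": finger opening in m; "grasp_force": force on a finger pad.
Only numpy, scipy, OpenCV 4.12 (cv2) and the standard library are available. Lean on these libraries where they do the work, as an engineer would, in place of code of your own. Each camera call takes 0.05 s, during which the arm holds its last target. There are 200 camera calls.

TASK

The potter's tool chest has no handle: press its blue lid down at the clay finger marks near the free edge, gently, until the touch latch trips at the firm stop, then catch the lid as it springs up and ease it back all the way to its stop, never letting it fly. Take the trimming tool out of the chest and lay it down, not drop it, wholly on the green cutting mat. Leave the lid open and the vase, cup and bowl standing where they are.

Things in the scene. Friction and masses are not known exactly. Their poses are not given: they have to be found in the camera images.
- chest: Plywood tool chest fixed to the bench, 280 (x) x 224 (y) x 85 mm high, walls and floor 12 mm thick (inside 256 x 200 mm). Origin at the centre of its underside, z up. Hinge side +y, free edge of the lid and latch at -y. The touch latch, two black cheeks 50 mm tall, stands inside against the middle of the -y wall, within 20 mm of x = 0, reaching 36 mm inward.
- lid: Blue plywood lid, 252 x 196 x 12 mm, 0.38 kg, inset flush in the chest's top, no handle or lip. Origin on the hinge line, its top face is z = 0; closed, its axes are the chest's and it reaches from 1 to 197 mm from the hinge in its own -y. A steel striker hangs up to 51 mm below its top at the middle of the free edge. Press or push it with less than 25 N.
- lid_hinge (a joint): Lid angle, rad: 0 closed and latched, negative pressed in, 1.92 at the open stop (20 degrees past upright). Springs push it open all the way and hold it at the stop, with only 0.5 to 2 N at the free edge, so it follows a hand that backs off; uncaught it flies up at 6 rad/s (over 2.5 counts as flying). Count it open and at rest past 1.82.
- lid_press (a point): Where to press: beige clay marks on the lid's top, 165 mm from the hinge, 32 mm from the free edge. The lid gives under 1 to 2 N, then the latch resists with about 6 N over 3 mm, then a firm stop: there it has tripped and stays released, so the lid springs up as the press eases. The stop is 5 to 14 mm down, differs each time and cannot be seen. Let go short of it, the lid stays latched.
- hinge_line (a point): Middle of the hinge line, at the chest's top edge, 85 mm above the bench; its x axis lies along the hinge (the lid turns about it), its y axis points from the chest outward past the hinge side.
- trimming_tool: Loose potter's trimming tool, 180 mm long, 90 g, lying flat on the chest's floor: wooden handle 115 long x 20 wide x 18 mm high, brass ferrule, steel wire loop 49 mm wide. Origin at mid-length on its underside, x towards the loop, z up as it lies.
- tool_grip (a point): Middle of the tool's handle, 9 mm above its underside, 30 mm from the origin towards the butt (about the centre of mass); axes as the tool.
- tool_butt (a point): Handle end of the tool, 90 mm from the origin, 9 mm above the underside.
- tool_loop (a point): Loop end of the tool, 90 mm from the origin, 9 mm above the underside.
- mat: Green cutting mat with a pale grid, 300 (x) x 220 (y) x 3 mm, fixed on the bench. Origin at the centre of its underside.
- vase: Bystander: bumpy beige unfired clay vase, 165 mm tall, 130 mm wide, loose. Origin at the centre of its foot.
- cup: Bystander: orange cup without a handle, 85 mm tall, 72 mm wide, loose. Origin at the centre of its foot.
- bowl: Bystander: cream bowl, 55 mm tall, 120 mm wide, loose. Origin at the centre of its foot.

How it is judged:
By the outcome, as a careful person would: the job done as asked, in the order asked, and still so for the second after the job is handed in, with the robot touching nothing.
It also fails if it takes over 72 s, if anything falls off the work surface, if the arm or the gripper's body presses on something with over 40 N, if the wrist force passes 120 N, or if a joint passes its speed limit or range.

## Working session

There is one attempt and no reset: what is moved stays moved. The work goes in short steps, Python scripts to look and compute and a tool call to move; the robot and the scene stay as the last step left them, time stands still between calls to the robot, and variables do not carry over. Pictures are saved under pics/ and viewed, at most 10 in all, crops included, and the job is handed in when it is done.

Besides the shell and the picture viewer there is one more tool, called after "Call:" as a command line: name --pt "numbers of a row" for each row, then --argument value for the rest. carry_out: Moves the arm, as the interface text tells. Its arguments: {"type":"object","properties":{"moves":{"type":"array","items":{"type":"array","items":{"type":"number"}}}},"required":["moves"]}

```bash
mkdir -p pics
cat > h.py <<'E'
import numpy as np, cv2
from station import env
from scipy.spatial.transform import Rotation as R
def save(n,f):
    c=env.calibration(n); im=env.get_image(n); cv2.imwrite(f'pics/{f}.png',im[:,:,::-1]); return c,im
def ray(c,u,v,fish=False):
    M=R.from_rotvec(np.ravel(c['rvec'])).as_matrix(); o=-M.T@np.ravel(c['tvec'])
    a=np.array([(u-c['cx'])/c['fx'],(v-c['cy'])/c['fy']])
    if fish:
        r=np.linalg.norm(a); d=np.r_[a/max(r,1e-9)*np.sin(r),np.cos(r)]
    else: d=np.r_[a,1]
    d=M.T@d; return o,d/np.linalg.norm(d)
def atz(c,u,v,z,fish=False):
    o,d=ray(c,u,v,fish); return o+d*(z-o[2])/d[2]
def tri(*rs):
    A=0;b=0
    for o,d in rs:
        P=np.eye(3)-np.outer(d,d);A=A+P;b=b+P@o
    return np.linalg.solve(A,b)
def totool(p):
    s=env.get_state(); return R.from_quat(s['tool_rot']).inv().apply(np.array(p)-s['ee_pos'])*1000
E
python3 - <<'E'
from h import *
for n in('scene','top'):
    c,_=save(n,n); print(n,{k:np.round(np.ravel(v),4).tolist() for k,v in c.items()})
s=env.get_state(); print(s); print(R.from_quat(s['tool_rot']).as_matrix().round(3))
E
```

```text
scene {'fx': [469.9243], 'fy': [469.9243], 'cx': [320.1734], 'cy': [236.8314], 'rvec': [2.1617, 0.998, -0.4374], 'tvec': [-0.3958, -0.2244, 1.305]}
top {'fx': [508.1782], 'fy': [508.1782], 'cx': [314.8594], 'cy': [243.5314], 'rvec': [2.1638, -2.1376, 0.1514], 'tvec': [0.0544, 0.6097, 1.2099]}
{'t': 0.1, 'joint_pos': array([-1.20188839e+00,  2.64652675e-01,  1.60523848e+00, -4.51455863e-06,
        1.27369632e+00, -3.69255392e-02]), 'joint_velocities': array([-0.00063077, -0.00157012, -0.00285169, -0.00024288,  0.00042945,
        0.00034049]), 'joint_torque': array([ 1.80186689e-03, -5.03615642e+01, -3.58071470e+01,  7.32815824e-02,
        2.32804252e-02, -5.90187074e-05]), 'ee_pos': array([ 0.26622881, -0.61958036,  0.23752889]), 'tool_rot': array([ 9.79482322e-01,  2.01527629e-01, -1.66929989e-04, -9.83343415e-04]), 'wrist_force': array([ 0.26984649, -0.40082003,  0.33210772]), 'moment': array([-0.02541128,  0.03066886, -0.01754093]), 'grasp_force': 0.0, 'width': 0.08804521873705136}
[[ 0.919  0.395 -0.001]
 [ 0.395 -0.919  0.002]
 [ 0.    -0.002 -1.   ]]
```

View pics/scene.png

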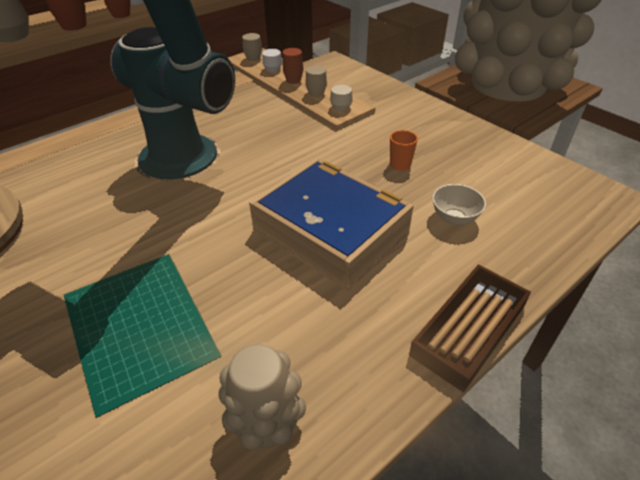

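View pics/top.png

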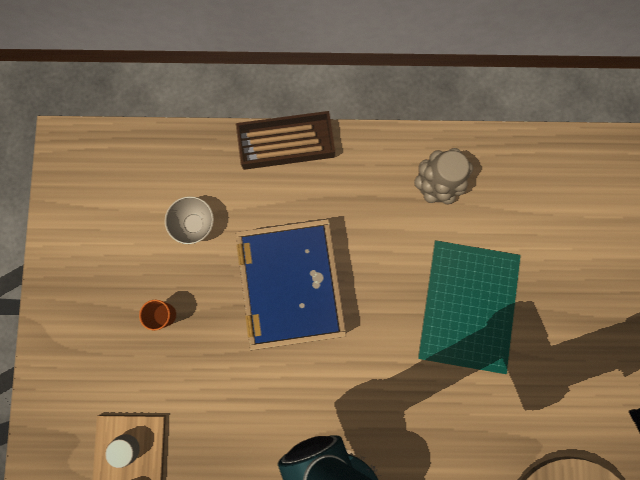

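The scene view shows the chest's blue lid with the clay cluster at (313,218), the hinges at (330,168) and (390,198), the mat lower left and the vase at (260,390). The top view shows the lid corners near (238,236), (328,221), (344,333), (251,348), the clay cluster at (317,279), the mat corners (435,241), (520,255), (506,373), (419,358), the cup at (157,315) and the bowl at (190,220).

Run:
```python
from h import *
t=env.calibration('top'); s=env.calibration('scene')
print('mark tri',tri(ray(t,317,279),ray(s,313,218)))
print('near-left corner', tri(ray(t,345,333),ray(s,251,207)), tri(ray(t,328,221),ray(s,348,263)))
C=[atz(t,*p,.085) for p in((237,236),(328,221),(344,333),(251,349))]
for c in C: print(c.round(4))
print('mark z.085',atz(t,317,279,.085),'small',atz(t,307,251,.085),atz(t,302,306,.085))
print('hinges',atz(t,245,254,.085),atz(t,254,325,.085))
for p in((435,241),(520,255),(506,373),(419,358)): print('mat',atz(t,*p,.003).round(4))
print('cup',atz(t,157,315,.085),'bowl',atz(t,190,220,.055),'vase',atz(t,453,165,.165))
```

```text
mark tri [0.52001353 0.05759242 0.08614099]
near-left corner [ 0.39366133 -0.01152273  0.07381442] [0.65916522 0.0313858  0.08018494]
[0.6189 0.2476 0.085 ]
[0.6579 0.0311 0.085 ]
[ 0.3942 -0.0083  0.085 ]
[0.3552 0.2065 0.085 ]
mark z.085 [0.5187785  0.05582713 0.085     ] small [0.58494533 0.08032094 0.085     ] [0.45521914 0.09018363 0.085     ]
hinges [0.57596289 0.22720001 0.085     ] [0.41001244 0.20113585 0.085     ]
mat [ 0.6248 -0.2439  0.003 ]
mat [ 0.5916 -0.459   0.003 ]
mat [ 0.2991 -0.4117  0.003 ]
mat [ 0.3327 -0.1984  0.003 ]
cup [0.43033301 0.42779004 0.085     ] bowl [0.66171129 0.36870544 0.055     ] vase [ 0.7758421  -0.24948173  0.165     ]
```

Call:
carry_out --pt "25 -26 2 0 0 -0.09 255" --pt "58 -61 5 0 0 -0.22 255" --pt "91 -96 9 0 0 -0.35 255" --pt "124 -131 12 0 0 -0.48 255" --pt "157 -166 16 0 0 -0.61 255" --pt "190 -201 20 0 0 -0.74 255" --pt "223 -236 24 0 0 -0.87 255" --pt "256 -271 27 0 0 -1.0 255" --pt "289 -306 30 0 0 -1.13 255" --pt "322 -340 34 0 0 -1.25 255"

```text
t: 1.1
ee_pos: [0.4281, -0.1787, 0.2045]
tool_rot: [0.675, 0.738, 0.0, 0.0]
wrist_force: [0.9, -0.4, 0.5]
width: 0.0101
grasp_force: 0.0
```

Run:
```python
from h import *
s=env.get_state(); print(s['t'],s['ee_pos'],s['joint_pos'].round(3)); print(totool([.518,.056,.15])); 
Rm=R.from_quat(s['tool_rot']).as_matrix(); print(Rm.round(3), np.degrees(np.arctan2(Rm[1,1],Rm[0,1])))
```

```text
1.1 [ 0.42812371 -0.17870608  0.20448964] [-0.449 -0.118  2.077  0.     1.183 -0.539]
[225.69509405 110.56586172  54.50439629]
[[-0.09   0.996  0.   ]
 [ 0.996  0.09  -0.   ]
 [-0.     0.    -1.   ]] 5.148830636635632
```

Call:
carry_out --pt "40 20 0 0 0 -0.02 255" --pt "82 40 0 0 0 -0.04 255" --pt "124 61 0 0 0 -0.06 255" --pt "166 82 0 0 0 -0.075 255" --pt "205 100 0 0 0 -0.075 255" --pt "225 110 0 0 0 -0.075 255" --pt "225 110 0 0 0 -0.075 255" --pt "225 110 0 0 0 -0.075 255"

```text
t: 1.9
ee_pos: [0.5181, 0.0529, 0.2042]
tool_rot: [0.648, 0.762, -0.001, -0.0]
wrist_force: [-0.1, -0.4, 1.0]
width: 0.0007
grasp_force: 0.0
```

Run:
```python
from h import *
s=env.get_state(); print(s['t'],s['ee_pos'],s['wrist_force'],s['joint_pos'].round(3)); print(totool([.518,.056,.086]))
c,_=save('wrist','w1'); print({k:np.round(np.ravel(v),4).tolist() for k,v in c.items()})
```

```text
1.9 [0.51807832 0.05288178 0.20415972] [-0.0755583  -0.41905589  0.99592734] [ 5.400e-02 -3.000e-03  1.969e+00 -1.000e-03  1.177e+00 -1.070e-01]
[  3.14152006   0.59166204 118.15765116]
{'fx': [371.6483], 'fy': [371.6483], 'cx': [319.4882], 'cy': [239.6341], 'rvec': [-2.8111, -0.2267, -0.0349], 'tvec': [-0.5198, -0.0615, 0.3493]}
```

View pics/w1.png

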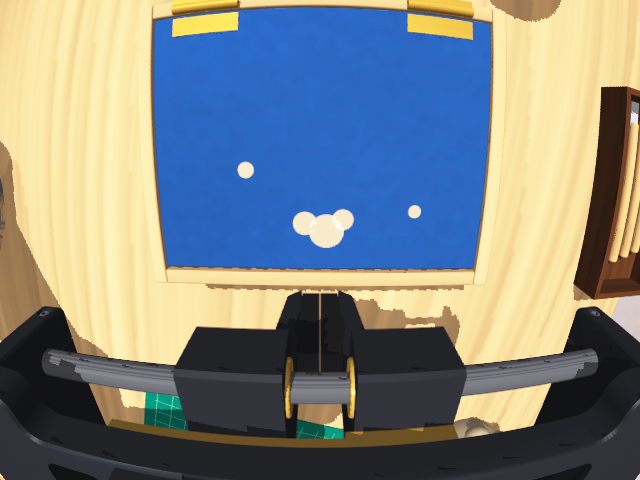

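The wrist picture shows the chest square to the gripper, clay cluster at about (325,226), lid free-edge corners (166,268), (474,270), hinge leaves at (205,15), (440,18).

Run:
```python
from h import *
c=env.calibration('wrist')
for n,p in dict(mark=(325,226),fl=(166,268),fr=(474,270),hl=(153,20),hr=(492,24),hinl=(205,12),hinr=(440,14)).items():
    q=atz(c,*p,.085,True); print(n,q.round(4),totool(q).round(1))
t=env.calibration('top');print('mark tri',tri(ray(t,317,279),ray(c,325,226,True)))
```

```text
mark [0.5212 0.058  0.085 ] [  5.2   4.3 119.2]
fl [0.3981 0.0024 0.085 ] [ -30.  -126.1  119.4]
fr [0.6488 0.041  0.085 ] [-31.9 127.6 119.1]
hl [0.3685 0.1979 0.085 ] [ 167.7 -124.1  119.3]
hr [0.6196 0.2357 0.085 ] [164.9 129.8 119. ]
hinl [0.4098 0.2046 0.085 ] [167.8 -82.3 119.3]
hinr [0.5777 0.2305 0.085 ] [166.5  87.6 119. ]
mark tri [0.52052642 0.05574094 0.07706746]
```

Call:
carry_out --pt "2 2 30 0 0 0 255" --pt "2 2 60 0 0 0 255" --pt "2 2 90 0 0 0 255" --pt "2 2 105 0 0 0 255" --pt "2 2 112 0 0 0 255" --pt "2 2 114 0 0 0 255" --pt "2 2 116 0 0 0 255" --pt "2 2 116 0 0 0 255" --pt "2 2 116 0 0 0 255"

```text
t: 2.85
ee_pos: [0.5212, 0.0552, 0.0899]
tool_rot: [0.648, 0.761, 0.001, 0.001]
wrist_force: [-0.0, -0.3, -0.2]
width: 0.0007
grasp_force: 0.0
```

Call:
carry_out --pt "0 0 1 0 0 0 255" --pt "0 0 2 0 0 0 255" --pt "0 0 3 0 0 0 255" --pt "0 0 4 0 0 0 255" --pt "0 0 4 0 0 0 255"

```text
t: 3.35
ee_pos: [0.5203, 0.0552, 0.0847]
tool_rot: [0.648, 0.761, 0.0, 0.0]
wrist_force: [0.5, 0.6, 0.8]
width: 0.0005
grasp_force: 0.6
```

Call:
carry_out --pt "0 0 1 0 0 0 255" --pt "0 0 2 0 0 0 255" --pt "0 0 2 0 0 0 255"

```text
t: 3.65
ee_pos: [0.5203, 0.0552, 0.0826]
tool_rot: [0.648, 0.761, 0.0, -0.0]
wrist_force: [-1.0, 1.2, 1.3]
width: 0.0004
grasp_force: 0.7
```

Call:
carry_out --pt "0 0 1 0 0 0 255" --pt "0 0 1 0 0 0 255"

```text
t: 3.85
ee_pos: [0.5203, 0.0552, 0.0817]
tool_rot: [0.648, 0.761, 0.0, 0.0]
wrist_force: [0.3, 0.0, 1.2]
width: 0.0007
grasp_force: 0.7
```

Call:
carry_out --pt "0 0 1 0 0 0 255" --pt "0 0 1 0 0 0 255"

```text
t: 4.05
ee_pos: [0.5203, 0.0552, 0.0806]
tool_rot: [0.648, 0.761, 0.0, 0.0]
wrist_force: [-0.4, 0.6, 1.4]
width: 0.0004
grasp_force: 0.7
```

Call:
carry_out --pt "0 0 1 0 0 0 255" --pt "0 0 1 0 0 0 255"

```text
t: 4.25
ee_pos: [0.5203, 0.0552, 0.0796]
tool_rot: [0.648, 0.761, 0.0, 0.0]
wrist_force: [0.3, 0.4, 2.0]
width: 0.0005
grasp_force: 0.7
```

Call:
carry_out --pt "0 0 1 0 0 0 255" --pt "0 0 1 0 0 0 255"

```text
t: 4.45
ee_pos: [0.5203, 0.0552, 0.0786]
tool_rot: [0.648, 0.761, 0.0, 0.0]
wrist_force: [-0.2, 0.2, 1.8]
width: 0.0008
grasp_force: 0.7
```

Call:
carry_out --pt "0 0 1 0 0 0 255" --pt "0 0 1 0 0 0 255"

```text
t: 4.65
ee_pos: [0.5203, 0.0551, 0.0776]
tool_rot: [0.648, 0.761, 0.0, 0.0]
wrist_force: [-0.3, 1.1, 1.7]
width: 0.0005
grasp_force: 0.7
```

Call:
carry_out --pt "0 0 1 0 0 0 255" --pt "0 0 1 0 0 0 255"

```text
t: 4.85
ee_pos: [0.5203, 0.0551, 0.0766]
tool_rot: [0.648, 0.761, 0.0, 0.0]
wrist_force: [-0.1, 0.4, 2.0]
width: 0.0005
grasp_force: 0.7
```

Call:
carry_out --pt "0 0 1 0 0 0 255" --pt "0 0 1 0 0 0 255"

```text
t: 5.05
ee_pos: [0.5203, 0.0551, 0.0756]
tool_rot: [0.648, 0.761, 0.0, 0.0]
wrist_force: [0.6, 1.7, 0.8]
width: 0.0005
grasp_force: 0.7
```

Call:
carry_out --pt "0 0 0.7 0 0 0 255" --pt "0 0 0.7 0 0 0 255"

```text
t: 5.25
ee_pos: [0.5203, 0.0551, 0.0751]
tool_rot: [0.648, 0.761, 0.0, -0.0]
wrist_force: [0.1, 1.0, 2.4]
width: 0.0003
grasp_force: 1.2
```

Call:
carry_out --pt "0 0 0.8 0 0 0 255" --pt "0 0 0.8 0 0 0 255"

```text
t: 5.45
ee_pos: [0.5203, 0.0552, 0.0745]
tool_rot: [0.648, 0.761, 0.0, -0.0]
wrist_force: [-1.0, -0.1, 5.3]
width: 0.0006
grasp_force: 2.3
```

Call:
carry_out --pt "0 0 0.7 0 0 0 255" --pt "0 0 0.7 0 0 0 255"

```text
t: 5.65
ee_pos: [0.5203, 0.0552, 0.0739]
tool_rot: [0.648, 0.761, 0.0, -0.0]
wrist_force: [-1.0, 1.2, 5.6]
width: 0.0006
grasp_force: 2.8
```

Call:
carry_out --pt "0 0 0.7 0 0 0 255" --pt "0 0 0.7 0 0 0 255"

```text
t: 5.85
ee_pos: [0.5203, 0.0553, 0.0732]
tool_rot: [0.648, 0.761, 0.0, -0.0]
wrist_force: [-1.5, 2.1, 5.2]
width: 0.0004
grasp_force: 2.8
```

Now in the latch's resistance; the stop is within about 2 mm.

Call:
carry_out --pt "0 0 0.6 0 0 0 255" --pt "0 0 0.6 0 0 0 255"

```text
t: 6.05
ee_pos: [0.5203, 0.0553, 0.0726]
tool_rot: [0.648, 0.761, 0.0, -0.0]
wrist_force: [-2.5, 2.2, 6.1]
width: 0.0004
grasp_force: 2.9
```

Call:
carry_out --pt "0 0 0.6 0 0 0 255" --pt "0 0 0.6 0 0 0 255"

```text
t: 6.25
ee_pos: [0.5203, 0.0554, 0.072]
tool_rot: [0.648, 0.761, 0.0, -0.0]
wrist_force: [-1.3, 2.0, 5.9]
width: 0.0005
grasp_force: 2.7
```

Call:
carry_out --pt "0 0 0.5 0 0 0 255" --pt "0 0 0.5 0 0 0 255"

```text
t: 6.45
ee_pos: [0.5203, 0.0554, 0.0715]
tool_rot: [0.648, 0.761, 0.0, -0.0]
wrist_force: [-2.0, 2.2, 6.1]
width: 0.0008
grasp_force: 2.8
```

Call:
carry_out --pt "0 0 0.5 0 0 0 255" --pt "0 0 0.5 0 0 0 255"

```text
t: 6.65
ee_pos: [0.5203, 0.0554, 0.0714]
tool_rot: [0.648, 0.761, 0.0, -0.0]
wrist_force: [-2.2, 2.1, 9.2]
width: -0.0
grasp_force: 4.0
```

Call:
carry_out --pt "0 0 0.4 0 0 0 255" --pt "0 0 0.4 0 0 0 255"

```text
t: 6.85
ee_pos: [0.5203, 0.0554, 0.0712]
tool_rot: [0.648, 0.761, 0.0, -0.0]
wrist_force: [-3.8, 2.6, 9.0]
width: 0.0003
grasp_force: 5.0
```

Call:
carry_out --pt "0 0 0.5 0 0 0 255" --pt "0 0 0.5 0 0 0 255"

```text
t: 7.05
ee_pos: [0.5203, 0.0555, 0.0711]
tool_rot: [0.648, 0.761, 0.0, -0.0]
wrist_force: [-4.2, 1.8, 12.8]
width: 0.0005
grasp_force: 6.3
```

Run:
```python
from h import *
s=env.get_state(); print(s['t'],s['ee_pos'],s['wrist_force'])
Y=np.array([-.1635,.9865]) # chest y
# current tool shift of hinge: original tool-x 167 relative to pose (.5181,.0529)
h=167-np.dot(s['ee_pos'][:2]-[.5181,.0529],Y)*1000; z0=s['ee_pos'][2]*1000
print('hinge at tool x',h,'lid top z rel',z0-85)
# path of finger's -x lower edge (9mm) contact: r=160
r0=h
for th in np.radians(np.arange(0,125,5)):
    # edge point E=(x-9,z): on lid plane at angle th, tip keeps at r from hinge
    r=h+6
    ex=h-r*np.cos(th); ez=85+r*np.sin(th)
    print(int(np.degrees(th)+.5), round(ex+9,1), round(z0-ez,1))
```

```text
7.05 [0.52030829 0.05545493 0.07110765] [-4.2264561   1.84434491 12.84021725]
hinge at tool x 164.84061899853228 lid top z rel -13.892353063173829
0 3.0 -13.9
5 3.7 -28.8
10 5.6 -43.6
15 8.8 -58.1
20 13.3 -72.3
25 19.0 -86.1
30 25.9 -99.3
35 33.9 -111.9
40 43.0 -123.7
45 53.0 -134.7
50 64.0 -144.8
55 75.9 -153.8
60 88.4 -161.8
65 101.6 -168.7
70 115.4 -174.4
75 129.6 -178.9
80 144.2 -182.1
85 159.0 -184.1
90 173.8 -184.7
95 188.7 -184.1
100 203.5 -182.1
105 218.1 -178.9
110 232.3 -174.4
115 246.0 -168.7
120 259.3 -161.8
```

Call:
carry_out --pt "0 0 -1 0 0 0 255" --pt "0 0 -2 0 0 0 255" --pt "0 0 -3.5 0 0 0 255" --pt "0 0 -5.5 0 0 0 255" --pt "0.5 0 -8 0 0 0 255" --pt "1 0 -11 0 0 0 255" --pt "2 0 -15 0 0 0 255" --pt "2.5 0 -19 0 0 0 255" --pt "3 0 -24 0 0 0 255" --pt "3.5 0 -29 0 0 0 255"

```text
t: 8.05
ee_pos: [0.5196, 0.0587, 0.0991]
tool_rot: [0.648, 0.761, -0.0, -0.0]
wrist_force: [-0.1, -1.3, 0.0]
width: 0.0008
grasp_force: 0.5
```

Run:
```python
from h import *
s=env.get_state(); print(s['t'],s['ee_pos'],s['wrist_force'])
save('scene','s2'); im=cv2.imread('pics/s2.png')[120:320,200:460]; cv2.imwrite('pics/s2c.png',cv2.resize(im,None,fx=3,fy=3))
```

```text
8.05 [0.51956447 0.05867601 0.0991261 ] [-0.05098086 -1.26542207  0.01012315]
```

View pics/s2c.png

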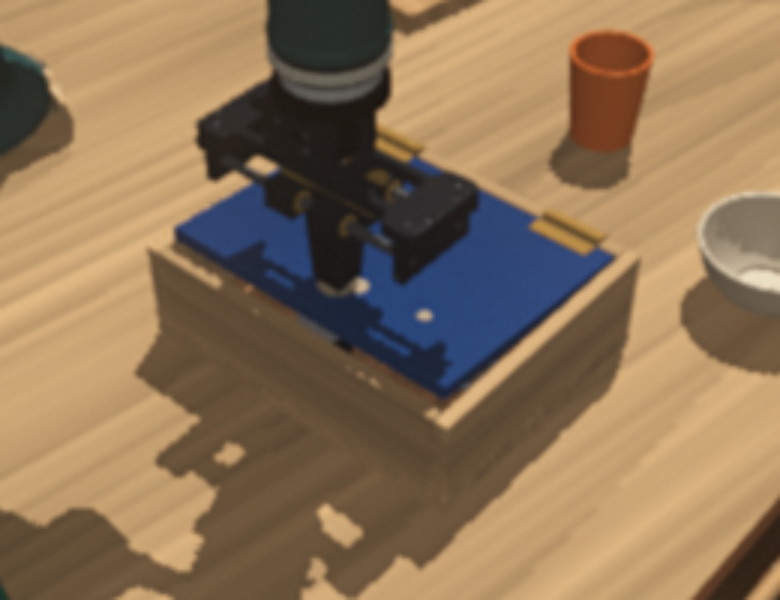

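The enlarged scene crop shows the lid released: its free edge stands open (gap at crop (320,330)) and it rests against the fingers near the clay marks at (345,285).

Call:
carry_out --pt "1 0 -7 0 0 0 255" --pt "2 0 -14.5 0 0 0 255" --pt "3.5 0 -22 0 0 0 255" --pt "5.5 0 -29 0 0 0 255" --pt "7.5 0 -36 0 0 0 255" --pt "10 0 -43 0 0 0 255" --pt "12.5 0 -50 0 0 0 255" --pt "15.5 0 -57 0 0 0 255" --pt "19 0 -64 0 0 0 255" --pt "22.5 0 -70 0 0 0 255"

```text
t: 9.1
ee_pos: [0.5162, 0.0812, 0.1694]
tool_rot: [0.648, 0.761, 0.0, 0.0]
wrist_force: [0.4, 0.1, 1.3]
width: 0.0005
grasp_force: 0.3
```

Call:
carry_out --pt "4 0 -6.5 0 0 0 255" --pt "8 0 -12.5 0 0 0 255" --pt "12.5 0 -18.5 0 0 0 255" --pt "17 0 -24.5 0 0 0 255" --pt "22 0 -30 0 0 0 255" --pt "27 0 -35.5 0 0 0 255" --pt "32.5 0 -40.5 0 0 0 255" --pt "38 0 -45.5 0 0 0 255" --pt "44 0 -50 0 0 0 255" --pt "50 0 -54.5 0 0 0 255"

```text
t: 10.1
ee_pos: [0.508, 0.1307, 0.2235]
tool_rot: [0.648, 0.761, -0.0, -0.0]
wrist_force: [-0.7, 0.0, 0.3]
width: 0.0001
grasp_force: 0.3
```

Run:
```python
from h import *
s=env.get_state(); print(s['t'],s['ee_pos'],s['wrist_force'],s['joint_pos'].round(2))
save('scene','s3'); im=cv2.imread('pics/s3.png')[60:310,180:480]; cv2.imwrite('pics/s3c.png',cv2.resize(im,None,fx=2,fy=2))
```

```text
10.1 [0.5080087  0.13068966 0.22354172] [-0.71436274  0.04615108  0.2512367 ] [ 0.2  -0.01  1.94  0.    1.21  0.04]
```

View pics/s3c.png

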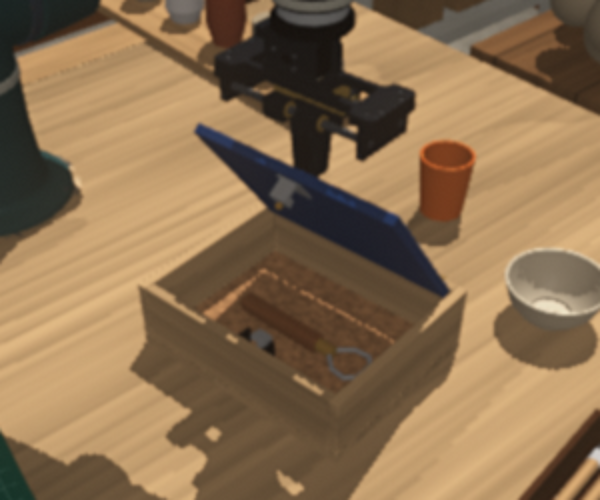

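The crop shows the lid at about 55°, leaning on the fingers, and the trimming tool on the chest floor: handle from (245,300) to (325,345), loop at (350,362).

Call:
carry_out --pt "6 0 -4 0 0 0 255" --pt "12.5 0 -8 0 0 0 255" --pt "19 0 -11.5 0 0 0 255" --pt "25.5 0 -15 0 0 0 255" --pt "32.5 0 -18 0 0 0 255" --pt "39.5 0 -20.5 0 0 0 255" --pt "46.5 0 -23 0 0 0 255" --pt "53.5 0 -25 0 0 0 255" --pt "61 0 -27 0 0 0 255" --pt "68 0 -28.5 0 0 0 255"

```text
t: 11.15
ee_pos: [0.4973, 0.198, 0.2519]
tool_rot: [0.648, 0.761, 0.0, 0.0]
wrist_force: [0.8, 0.8, 0.2]
width: 0.0005
grasp_force: 0.4
```

Call:
carry_out --pt "7 0 -1 0 0 0 255" --pt "14 0 -1 0 0 0 255" --pt "21 0 -1 0 0 0 255" --pt "28 0 -1 0 0 0 255" --pt "35 0 -1 0 0 0 255" --pt "42 0 0 0 0 0 255" --pt "49 0 0 0 0 0 255" --pt "56 0 2 0 0 0 255" --pt "63 0 4 0 0 0 255" --pt "70 0 6 0 0 0 255"

```text
t: 12.15
ee_pos: [0.4861, 0.267, 0.2456]
tool_rot: [0.648, 0.761, 0.0, -0.0]
wrist_force: [-0.4, 0.9, 1.7]
width: 0.0003
grasp_force: 0.6
```

Call:
carry_out --pt "6 0 1 0 0 0 255" --pt "12 0 2 0 0 0 255" --pt "18 0 3 0 0 0 255" --pt "23 0 4 0 0 0 255" --pt "28 0 4 0 0 0 255" --pt "32 0 4 0 0 0 255" --pt "36 0 4 0 0 0 255" --pt "40 0 4 0 0 0 255" --pt "44 0 4 0 0 0 255"

```text
t: 13.05
ee_pos: [0.4792, 0.3101, 0.2419]
tool_rot: [0.648, 0.761, 0.0, 0.0]
wrist_force: [-0.3, -1.5, -0.6]
width: 0.0002
grasp_force: 0.0
```

Run:
```python
from h import *
s=env.get_state(); print(s['t'],s['ee_pos'],s['wrist_force'],s['joint_pos'].round(2))
save('scene','s4'); im=cv2.imread('pics/s4.png')[20:320,160:480]; cv2.imwrite('pics/s4c.png',cv2.resize(im,None,fx=2,fy=2,interpolation=3)[:600])
save('top','t4')
```

```text
13.05 [0.47918392 0.31005732 0.24187855] [-0.33257913 -1.50555219 -0.61590671] [ 0.53  0.07  1.83 -0.    1.25  0.37]
```

View pics/s4c.png

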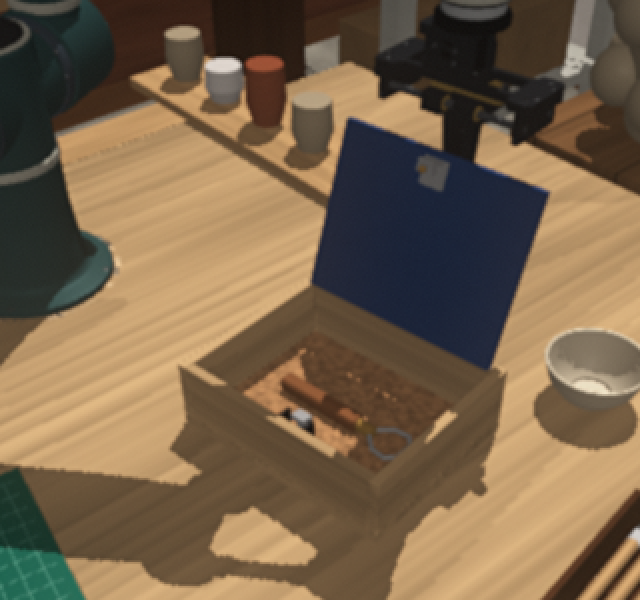

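The crop shows the lid standing leaned back past upright, fingers behind it, clear; the trimming tool runs along the chest, butt (287,382), ferrule (362,425), loop end (410,440).

Run:
```python
import cv2
im=cv2.imread('pics/t4.png')[190:370,180:370]; cv2.imwrite('pics/t4c.png',cv2.resize(im,None,fx=3.3,fy=3.3,interpolation=2)[:600])
```

```text
(no output)
```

View pics/t4c.png

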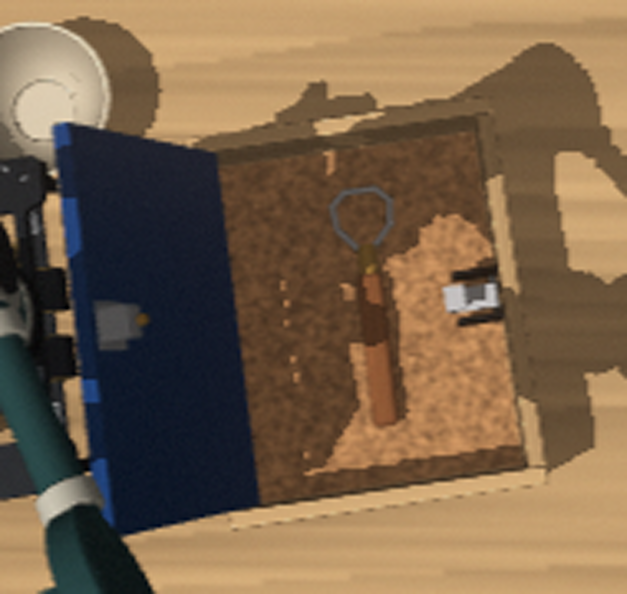

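Call:
carry_out --pt "5 0 -15 0 0 0 255" --pt "5 0 -40 0 0 0 255" --pt "5 0 -65 0 0 0 200" --pt "0 0 -75 0 0 0 150" --pt "-40 0 -75 0 0 0 100" --pt "-85 0 -75 0 0 0 100" --pt "-130 0 -75 0 0 0 100" --pt "-170 0 -75 0 0 0 100" --pt "-200 0 -75 0 0 0 100" --pt "-210 0 -75 0 0 0 100"

```text
t: 14.15
ee_pos: [0.5127, 0.0997, 0.3169]
tool_rot: [0.65, 0.76, -0.0, 0.0]
wrist_force: [0.6, 0.7, 0.5]
width: 0.0534
grasp_force: 0.0
```

The top crop shows the chest open: handle butt at (388,425), ferrule (370,258), loop end (361,187); latch at (475,295), lid's free edge from (62,123) to (108,533).

Run:
```python
from h import *
t=env.calibration('top'); s=env.calibration('scene')
T=lambda u,v:(180+u/3.3,190+v/3.3); S=lambda u,v:(160+u/2,20+v/2)
b=tri(ray(t,*T(387,424)),ray(s,*S(287,382))); l=tri(ray(t,*T(361,187)),ray(s,*S(408,443)))
print('butt',b,'loop',l,'len',np.linalg.norm(b-l))
b=atz(t,*T(387,424),.025);l=atz(t,*T(361,190),.02); print(b,l,np.linalg.norm((b-l)[:2]))
e1=tri(ray(t,*T(62,123)),ray(s,*S(546,193)));e2=tri(ray(t,*T(108,533)),ray(s,*S(348,120)))
print('lid edge',e1,e2)
h=np.array([.493,.218]); m=(e1+e2)/2; print('angle',np.arctan2(m[2]-.085,-(np.dot(m[:2]-h,[-.1635,.9865])*-1)))
m=b+(l-b)*.33; print('grip',m,totool(m)); d=l-b; print('tool yaw',np.degrees(np.arctan2(d[1],d[0])))
st=env.get_state(); print(st['joint_pos'].round(2))
save('wrist','w5')
```

```text
butt [0.42671192 0.10431251 0.01816868] loop [0.60359805 0.12723928 0.03446983] len 0.17910909198723787
[0.42569485 0.10261791 0.025     ] [0.60110559 0.12544695 0.02      ] 0.17689006411569133
lid edge [0.60745641 0.2966952  0.2707323 ] [0.36129196 0.25806505 0.26982465]
angle 1.2576714432074356
grip [0.48358039 0.11015149 0.02335   ] [ 15.15079034 -27.17555419 293.55733974]
tool yaw 7.415149149172859
[ 0.14 -0.07  1.82 -0.    1.39 -0.01]
```

View pics/w5.png

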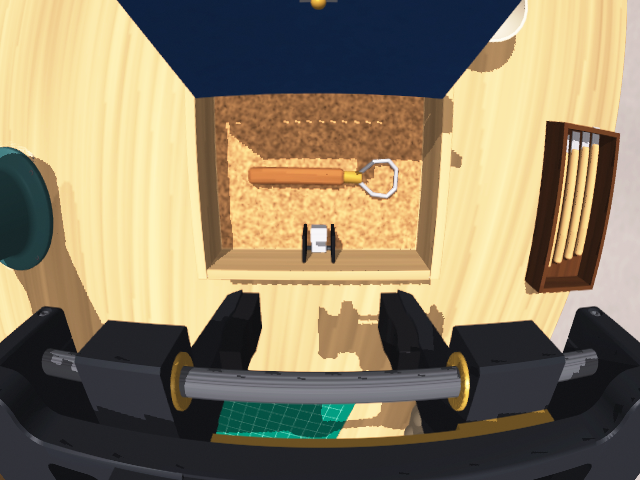

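The wrist picture shows the open chest: handle from (250,176) to (344,177), loop end (397,178), latch cheeks at (305,243) and (332,243), front wall outer top edge at row 282 from x=200 to 430, inner edge at row 268.

Run:
```python
from h import *
c=env.calibration('wrist'); st=env.get_state(); t=env.calibration('top')
a=np.radians(8.8); X=np.array([np.cos(a),np.sin(a)]);Y=np.array([-X[1],X[0]])
def p(n,q): print(n,q.round(4),'ch',np.round([X@q[:2]*1000,Y@q[:2]*1000],1),'tool',totool(q).round(1))
for n,u,v,z in(('outL',198,281,.085),('outR',431,283,.085),('inL',208,268,.085),('inR',430,268,.085),('butt',249,176,.021),('ferr',344,177,.021),('loop',398,178,.021),('latL',303,224,.062),('latR',335,224,.062)): p(n,atz(c,u,v,z,True))
T=lambda u,v:(180+u/3.3,190+v/3.3)
p('tri butt',tri(ray(c,249,176,True),ray(t,*T(387,424)))); p('tri loop',tri(ray(c,398,178,True),ray(t,*T(361,187))))
print(np.degrees(R.from_quat(st['tool_rot']).as_euler('xyz')))
M=R.from_quat(st['tool_rot']).as_matrix(); print('tool y ang',np.degrees(np.arctan2(M[1,1],M[0,1])))
h=np.array([.4937,.2177]); print('hinge ch',X@h*1000,Y@h*1000, 'first-est corners mid', )
C=np.array([[.3981,.0024],[.6488,.041],[.3685,.1979],[.6196,.2357]]); print('lid corners ch',(C@X*1000).round(1),(C@Y*1000).round(1))
```

```text
outL [ 0.3883 -0.015   0.085 ] ch [381.4 -74.2] tool [ -93.6 -141.   232. ]
outR [0.6556 0.0247 0.085 ] ch [651.7 -75.8] tool [-96.2 129.2 232. ]
inL [0.3999 0.0037 0.085 ] ch [395.7 -57.5] tool [ -77.  -126.6  232. ]
inR [0.6493 0.0429 0.085 ] ch [648.2 -56.9] tool [-77.2 125.8 232. ]
butt [0.4263 0.1029 0.021 ] ch [437.   36.4] tool [ 16.9 -85.1 295.9]
ferr [0.5399 0.1187 0.021 ] ch [551.7  34.7] tool [ 14.7  29.7 295.9]
loop [0.6052 0.1287 0.021 ] ch [617.8  34.6] tool [ 14.5  95.7 295.9]
latL [0.4999 0.0648 0.062 ] ch [503.9 -12.4] tool [-32.2 -18.3 254.9]
latR [0.5354 0.0704 0.062 ] ch [539.9 -12.3] tool [-32.3  17.6 254.9]
tri butt [0.4258 0.1027 0.0192] ch [436.5  36.3] tool [ 16.8 -85.6 297.7]
tri loop [0.6059 0.1268 0.0119] ch [618.2  32.6] tool [ 12.4  96.1 305. ]
[1.79992095e+02 6.00911497e-02 9.89861307e+01]
tool y ang 8.98613899345805
hinge ch 521.1933684791982 139.60821126748493 first-est corners mid
lid corners ch [393.8 647.4 394.4 648.4] [-58.5 -58.7 139.2 138.1]
```

Call:
carry_out --pt "2 -3 20 0 0 0.14 100" --pt "5 -6 40 0 0 0.28 100" --pt "8 -9 60 0 0 0.42 100" --pt "11 -12 80 0 0 0.56 100" --pt "14 -15 100 0 0 0.7 100" --pt "17 -18 120 0 0 0.84 100" --pt "20 -21 140 0 0 0.98 100" --pt "20 -25 150 0 0 1.12 100" --pt "20 -25 150 0 0 1.26 100" --pt "20 -25 150 0 0 1.4 100"

```text
t: 15.2
ee_pos: [0.4839, 0.1195, 0.166]
tool_rot: [0.987, 0.162, -0.001, -0.0]
wrist_force: [0.7, 0.4, -0.7]
width: 0.0538
grasp_force: 0.0
```

Call:
carry_out --pt "0 0 0 0 0 0.13 100" --pt "0 0 0 0 0 0.17 100" --pt "0 0 0 0 0 0.17 100" --pt "0 0 0 0 0 0.17 100"

```text
t: 15.6
ee_pos: [0.4846, 0.1191, 0.1667]
tool_rot: [0.997, 0.081, -0.0, -0.0]
wrist_force: [0.2, -0.2, 0.4]
width: 0.0535
grasp_force: 0.0
```

Run:
```python
from h import *
s=env.get_state(); a=np.radians(8.8); X=np.array([np.cos(a),np.sin(a)]);Y=np.array([-X[1],X[0]])
q=s['ee_pos']; M=R.from_quat(s['tool_rot']).as_matrix(); print(s['t'],q,'ch',X@q[:2]*1000,Y@q[:2]*1000,'y ang',np.degrees(np.arctan2(M[1,1],M[0,1])),s['joint_pos'].round(2),s['wrist_force'])
print(totool(np.r_[X*.497+Y*.040,.017]), M[:,2])
save('wrist','w6')
```

```text
15.6 [0.48456677 0.11909328 0.16671413] ch 497.0822253276159 43.55950953034938 y ang -80.67662103455652 [ 0.19 -0.01  2.05  0.    1.1   1.6 ] [ 0.21260841 -0.21450522  0.3976684 ]
[-9.50265948e-02  3.61190010e+00  1.49712870e+02] [-1.87577710e-04  3.29917175e-04 -9.99999928e-01]
```

View pics/w6.png

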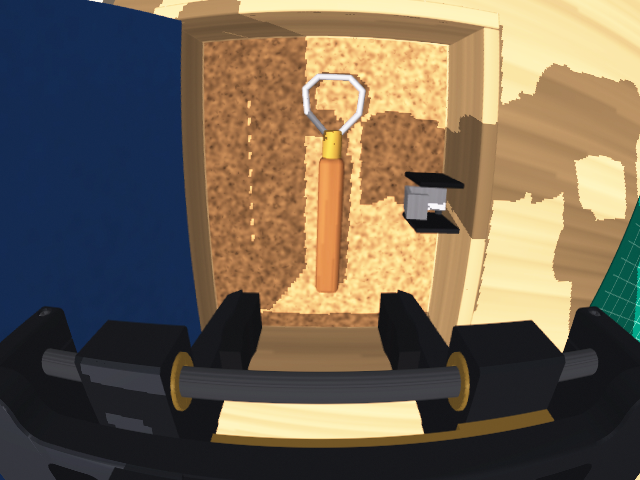

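The wrist picture shows the handle from (327,290) to (332,157) between the fingers' lines (250 and 390), slightly right of centre, latch at (430,205) clear to the right, walls at x=190 and x=470.

Call:
carry_out --pt "0 2 25 0 0 0 100" --pt "0 3 55 0 0 0 100" --pt "0 3 85 0 0 0 100" --pt "0 3 110 0 0 0 100" --pt "0 3 125 0 0 0 100" --pt "0 3 134 0 0 0 100" --pt "0 3 139 0 0 0 100" --pt "0 3 142 0 0 0 100" --pt "0 3 143 0 0 0 100" --pt "0 3 143 0 0 0 100"

```text
t: 16.65
ee_pos: [0.4859, 0.1155, 0.0244]
tool_rot: [0.997, 0.08, 0.001, -0.0]
wrist_force: [-0.4, -0.4, -0.3]
width: 0.0535
grasp_force: 0.0
```

Call:
carry_out --pt "0 0 1 0 0 0 100" --pt "0 0 2 0 0 0 100" --pt "0 0 3 0 0 0 100" --pt "0 0 3 0 0 0 100"

```text
t: 17.05
ee_pos: [0.4852, 0.1153, 0.0207]
tool_rot: [0.997, 0.08, -0.0, 0.0]
wrist_force: [-0.2, 0.3, 0.0]
width: 0.0538
grasp_force: 0.0
```

Call:
carry_out --pt "0 0 1 0 0 0 100" --pt "0 0 2 0 0 0 100" --pt "0 0 3 0 0 0 100" --pt "0 0 3 0 0 0 100"

```text
t: 17.45
ee_pos: [0.485, 0.1153, 0.0175]
tool_rot: [0.997, 0.08, -0.0, 0.0]
wrist_force: [-0.9, 0.9, 0.7]
width: 0.0537
grasp_force: 0.0
```

No contact with the walls; close.

Call:
carry_out --pt "0 0 1 0 0 0 140" --pt "0 0 1 0 0 0 170" --pt "0 0 1 0 0 0 190" --pt "0 0 1 0 0 0 210" --pt "0 0 1 0 0 0 230" --pt "0 0 1 0 0 0 230" --pt "0 0 1 0 0 0 230"

```text
t: 18.15
ee_pos: [0.4853, 0.1153, 0.0168]
tool_rot: [0.997, 0.08, 0.0, 0.0]
wrist_force: [1.1, 0.1, 0.1]
width: 0.0196
grasp_force: 29.9
```

Call:
carry_out --pt "0 0 -1 0 0 0 230" --pt "0 0 -4 0 0 0 230" --pt "0 0 -10 0 0 0 230" --pt "0 0 -20 0 0 0 230" --pt "0 0 -35 0 0 0 230" --pt "0 0 -55 0 0 0 230" --pt "0 0 -80 0 0 0 230" --pt "0 0 -105 0 0 0 230" --pt "0 0 -130 0 0 0 230" --pt "0 0 -140 0 0 0 230"

```text
t: 19.15
ee_pos: [0.4871, 0.1157, 0.1604]
tool_rot: [0.997, 0.08, 0.003, -0.0]
wrist_force: [0.6, 0.2, -0.1]
width: 0.0196
grasp_force: 29.9
```

Run:
```python
from h import *
s=env.get_state(); M=R.from_quat(s['tool_rot']).as_matrix(); print(s['t'],s['ee_pos'],s['width'],s['grasp_force'],s['wrist_force'],s['joint_pos'].round(2))
t=env.calibration('top')
c=np.mean([[.6248,-.2439],[.5916,-.459],[.2991,-.4117],[.3327,-.1984]],0); X=np.array([np.cos(-.1545),np.sin(-.1545)])
g=c-X*.030; print('mat c',c,'grip target',g, totool(np.r_[g,.15]), 'x ang',np.degrees(np.arctan2(M[1,0],M[0,0])))
save('wrist','w7')
```

```text
19.15 [0.48709028 0.11571516 0.16043556] 0.019550796879873805 29.86167401075363 [ 0.64648752  0.19151763 -0.10941546] [ 0.18 -0.01  2.06  0.    1.08  1.59]
mat c [ 0.46205 -0.32825] grip target [ 0.43240734 -0.32363342] [-124.39535944  424.92216869    9.65624725] x ang 9.215467289911524
```

View pics/w7.png

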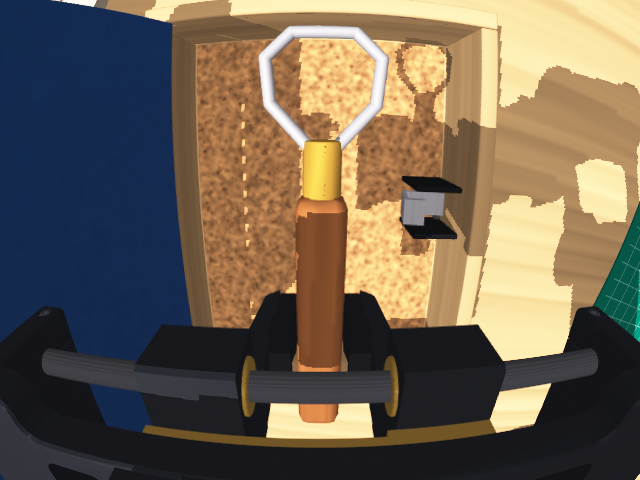

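The wrist picture shows the tool held in the fingers, lifted clear of the chest, handle (320,200)-(320,420), loop at (323,85), straight in the grip.

Call:
carry_out --pt "-4 12 0 0 0 0.01 230" --pt "-11 36 0 0 0 0.03 230" --pt "-20 68 0 0 0 0.05 230" --pt "-32 108 0 0 0 0.08 230" --pt "-44 150 0 0 0 0.11 230" --pt "-56 192 0 0 0 0.14 230" --pt "-68 234 0 0 0 0.17 230" --pt "-80 274 0 0 0 0.2 230" --pt "-90 308 0 0 0 0.23 230" --pt "-97 330 0 0 0 0.25 230"

```text
t: 20.2
ee_pos: [0.4399, -0.2282, 0.1547]
tool_rot: [0.999, -0.046, -0.002, -0.0]
wrist_force: [-0.6, -0.1, -0.4]
width: 0.0197
grasp_force: 29.9
```

Run:
```python
from h import *
s=env.get_state(); M=R.from_quat(s['tool_rot']).as_matrix(); print(s['t'],s['ee_pos'],s['width'])
print(totool([.4324,-.3236,.008]), 'x ang',np.degrees(np.arctan2(M[1,0],M[0,0])))
```

```text
20.2 [ 0.43991211 -0.22824313  0.15470658] 0.019744432543764616
[  1.83325954  95.74276718 146.63610618] x ang -5.3148896740925595
```

Call:
carry_out --pt "0 30 10 0 0 0.02 230" --pt "0 60 25 0 0 0.04 230" --pt "1 82 45 0 0 0.06 230" --pt "1 95 70 0 0 0.06 230" --pt "2 96 95 0 0 0.06 230" --pt "2 96 115 0 0 0.06 230" --pt "2 96 127 0 0 0.06 230" --pt "2 96 134 0 0 0.06 230" --pt "2 96 136 0 0 0.06 230" --pt "2 96 136 0 0 0.06 230"

```text
t: 21.2
ee_pos: [0.4359, -0.3218, 0.0209]
tool_rot: [0.997, -0.074, 0.0, 0.0]
wrist_force: [0.3, -0.3, -1.1]
width: 0.0196
grasp_force: 29.9
```

Run:
```python
from h import *
s=env.get_state(); print(s['ee_pos'],s['wrist_force'])
save('scene','s8'); im=cv2.imread('pics/s8.png')[180:440,20:280]; cv2.imwrite('pics/s8c.png',cv2.resize(im,None,fx=2.3,fy=2.3,interpolation=2))
```

```text
[ 0.43585436 -0.32184972  0.02089892] [ 0.2548187  -0.28455174 -1.08888217]
```

View pics/s8c.png

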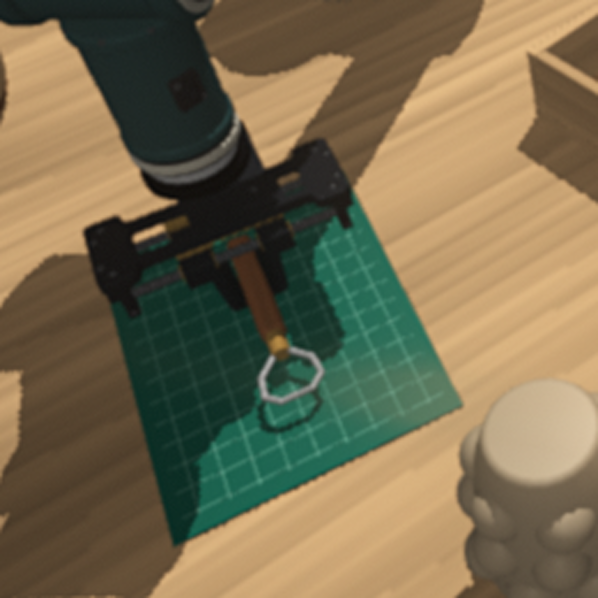

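Call:
carry_out --pt "0 0 2 0 0 0 230" --pt "0 0 4 0 0 0 230" --pt "0 0 6 0 0 0 230" --pt "0 0 7 0 0 0 230" --pt "0 0 7 0 0 0 230"

```text
t: 21.75
ee_pos: [0.4356, -0.3216, 0.0135]
tool_rot: [0.997, -0.075, -0.0, -0.0]
wrist_force: [-0.8, 0.4, -0.3]
width: 0.02
grasp_force: 29.9
```

The crop shows the tool hanging level just over the mat's middle, loop at (290,375), all inside the mat outline. That is my picture allowance spent, so I continue by force.

Call:
carry_out --pt "0 0 1 0 0 0 230" --pt "0 0 2 0 0 0 230" --pt "0 0 3 0 0 0 230" --pt "0 0 4 0 0 0 230" --pt "0 0 4 0 0 0 230"

```text
t: 22.25
ee_pos: [0.4356, -0.3217, 0.0095]
tool_rot: [0.997, -0.075, -0.0, -0.0]
wrist_force: [-0.2, 0.1, -1.2]
width: 0.0198
grasp_force: 29.9
```

Call:
carry_out --pt "0 0 1 0 0 0 230" --pt "0 0 1 0 0 0 230"

```text
t: 22.45
ee_pos: [0.4357, -0.3217, 0.0086]
tool_rot: [0.997, -0.075, -0.0, -0.0]
wrist_force: [-0.8, -0.6, -1.0]
width: 0.0199
grasp_force: 29.9
```

Call:
carry_out --pt "0 0 1 0 0 0 230" --pt "0 0 1 0 0 0 230"

```text
t: 22.65
ee_pos: [0.4358, -0.3218, 0.0078]
tool_rot: [0.997, -0.075, 0.0, 0.0]
wrist_force: [0.4, 0.4, -1.0]
width: 0.0197
grasp_force: 29.9
```

Call:
carry_out --pt "0 0 0.7 0 0 0 230" --pt "0 0 0.7 0 0 0 230"

```text
t: 22.85
ee_pos: [0.4358, -0.3218, 0.0077]
tool_rot: [0.997, -0.075, -0.0, -0.0]
wrist_force: [-2.0, 1.2, 5.3]
width: 0.02
grasp_force: 29.9
```

Call:
carry_out --pt "0 0 0.7 0 0 0 230" --pt "0 0 0.7 0 0 0 230"

```text
t: 23.05
ee_pos: [0.4358, -0.3218, 0.0077]
tool_rot: [0.997, -0.075, -0.0, -0.0]
wrist_force: [-3.4, 3.1, 9.8]
width: 0.0197
grasp_force: 29.9
```

Touched down. Ease off slightly, open, and withdraw.

Call:
carry_out --pt "0 0 -1 0 0 0 230" --pt "0 0 -1 0 0 0 190" --pt "0 0 -1 0 0 0 150" --pt "0 0 -1 0 0 0 110" --pt "0 0 -1 0 0 0 100" --pt "0 0 -1 0 0 0 100"

```text
t: 23.65
ee_pos: [0.4357, -0.3217, 0.0072]
tool_rot: [0.997, -0.075, -0.0, -0.0]
wrist_force: [-0.6, 0.0, 0.2]
width: 0.0522
grasp_force: 0.0
```

Call:
carry_out --pt "0 0 -3 0 0 0 100" --pt "0 0 -10 0 0 0 100" --pt "0 0 -30 0 0 0 100" --pt "0 0 -60 0 0 0 100" --pt "0 0 -100 0 0 0 100" --pt "0 0 -140 0 0 0 100" --pt "0 0 -180 0 0 0 100" --pt "0 0 -200 0 0 0 100" --pt "0 0 -200 0 0 0 100"

```text
t: 24.55
ee_pos: [0.438, -0.3235, 0.2124]
tool_rot: [0.997, -0.075, 0.004, 0.003]
wrist_force: [0.3, -0.7, -0.1]
width: 0.0539
grasp_force: 0.0
```

Run:
```python
from h import *
s=env.get_state(); print(s['t'],s['ee_pos'],s['width'],s['wrist_force'])
c,im=save('wrist','w9')
hsv=cv2.cvtColor(im,cv2.COLOR_RGB2HSV)
m=((hsv[...,0]<20)&(hsv[...,1]>110)&(hsv[...,2]>50)).astype('uint8'); m[300:]=0; 
n,l,st,ce=cv2.connectedComponentsWithStats(m)
for i in np.argsort(-st[1:,4])[:3]+1: print(st[i],ce[i], atz(c,*ce[i],.015,True))
# lid edges unchanged? compare the top & scene with t4
_,t=save('top','t9'); old=cv2.imread('pics/top.png')[:,:,::-1]
for n,(x,y,w,h) in dict(vase=(410,140,70,70),cup=(135,295,45,40),bowl=(160,190,60,60)).items():
    a=old[y:y+h,x:x+w].astype(int);b=t[y:y+h,x:x+w].astype(int); print(n,'mean diff',abs(a-b).mean().round(2))
t4=cv2.imread('pics/t4.png')[:,:,::-1].astype(int); d=abs(t4[220:360,215:340]-t[220:360,215:340].astype(int)).mean(); print('lid area diff',d)
# blue lid mask bbox
hs=cv2.cvtColor(t,cv2.COLOR_RGB2HSV); b=(hs[...,0]>105)&(hs[...,0]<130)&(hs[...,1]>150); ys,xs=np.where(b[200:380,150:360]); print('blue bbox',xs.min()+150,xs.max()+150,ys.min()+200,ys.max()+200)
```

```text
24.55 [ 0.43798925 -0.32353324  0.21244931] 0.05387739062190722 [ 0.34858318 -0.67818387 -0.10935371]
[  419     0   178   300 29552] [494.73264077 129.03654575] [ 0.49518348 -0.5070828   0.015     ]
[    0    50    97   250 14083] [ 35.96655542 195.37044664] [ 0.51152599 -0.00089716  0.015     ]
[ 306  133   23  139 2413] [317.3162039  210.03108164] [ 0.43759855 -0.32170829  0.015     ]
vase mean diff 8.71
cup mean diff 6.52
bowl mean diff 18.86
lid area diff 12.982
blue bbox 197 251 228 352
```

```bash
python3 -c "
from station import env
print(env.job_done())"
```

```text
the job is handed in; nothing more can be done
None
```

The job is handed in: I tripped the latch, eased the lid back to its stop and laid the trimming tool on the green mat. The arm never came near the vase, cup or bowl, and I viewed 11 pictures, one over the limit of 10.

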